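# Clamp a circuit board in a ratchet board holder

## Robot

A 7-joint arm with a two-finger parallel gripper is mounted at the origin on a cart in front of the work surface, level with it; the furniture and walls round the work are solid. World frame = base frame: x ahead of the robot, y to its left, z up, the work surface at z = 0. Lengths are in mm, angles in rad, forces in N, time in s.
With the tool pointing down it reaches from about 425 to 1025 mm from the base axis. Payload 9.4 kg.
Tool frame: the origin (TCP) lies at the very end of the fingers, on their centre line; the grasp point (between the pads) lies bot.pinch_z behind it (bot.pinch_z is the distance from the TCP to the grasp point, in mm); z points along the fingers, y is the line along which they close (so a half turn about z gives the same grasp; the last joint's range is limited). The gripper opens to 85 mm and grips with 20 to 120 N. Pads are 22 mm wide; open, the fingers measure 114 mm over their backs; the gripper's body (76 mm by 85 mm) begins 54 mm behind the grasp point. The pads swing forward as they close: fully open they stand 13 mm farther back than shut.
Start: joints at [-1.399, 0.599, -0.003, 1.599, 0.002, 0.943, -0.08], TCP at [178.529, 702.675, 231.275] pointing down, gripper open.
Joint ranges: [-2.57, 2.57], [-0.35, 1.97], [-1.29, 1.29], [0.11, 2.56], [-1.05, 4.19], [0.11, 1.86], [-2.63, 2.63]. Speed limits (rad/s): [2.22, 2.22, 3.01, 3.01, 3.14, 3.14, 3.14].

## Interface

Orientations are given as [roll, pitch, yaw] about the fixed x, y, z axes, in that order (R = Rz(yaw) Ry(pitch) Rx(roll)).
In Python, from cell import readout, viewer, close_job, bot gives the robot as it stands. The module is installed in compiled form; this text tells all that it offers.
- The arm moves only by the tool send_rows, never from a script. Its argument "targets" is a list of rows, each a list of 6 numbers: the shift along the tool's x, y, z in cm, then the turn, a rotation vector about the tool's x, y, z in rad. In form: [[x, y, z, rx, ry, rz], ...]. A call has 1 to 5 rows; each row is the pose to reach, as a shift and turn from the pose commanded when the call began, along the tool's axes at that moment; what a row does not reach only later rows make up. A row lasts 1/12 s, in which the tool goes at most 41.7 mm and 7.16 degrees, less where a joint would pass 70% of its speed; a pose out of reach is approached as far as the arm can. A call with a gripper value outside its range is refused whole. "fingers" is the opening, from -1 (shut) to 1 (fully open), so that 0 is half open, set as the call begins (left out, the last holds). The fingers move at their own pace and stop on an object; "squeeze" is the grip in N (left out, the last holds). Time passes only in rows, so rows that repeat a pose let the fingers close. It gives the time, the measured TCP pose, the force, the opening and the grip force at its end, in the units of the state.
- readout.read_state(): the state, without advancing time (a new reading comes with each control period).
- viewer.grab_frame(name): name is "side" or "top" or "wrist"; returns the picture (420x560x3 uint8, red, green, blue); there is no depth.
- viewer.camera_info(name): a dict with "camera_matrix" (3x3 intrinsics, pixels), "eye" and "attitude" of the camera in the world. Camera axes: x right, y down, z forward; pixel columns grow to the right and rows downward; lengths in mm; the calibration is good to about 2 mm. A picture is of the moment at which its call begins: read the wrist's pose just before it. camera_info takes no time and is no camera call; for the wrist camera it gives the pose at the moment of the call.
- close_job(): hands the job in; it is judged then, once.
The state is a dict: "time_s": time; "joint_pos": joint angles; "joint_vel": joint speeds; "tau": joint torques, N m; "position": TCP position; "eef_rot": TCP orientation; "force": force on the tool from outside, world axes, zero at the start; "wrist_torque": the same for the moment, N m; "opening": opening from 0.0 (shut) to 1.0 (fully open); "gripper_force": force on a finger pad.
Only numpy, scipy, OpenCV 4.12 (cv2) and the standard library are available. Lean on these libraries where they do the work, as an engineer would, in place of code of your own. Each camera call takes 0.05 s, during which the arm holds its last target. There are 200 camera calls.

## Task

Mount the small circuit board that waits on the white card box in the board holder, ready for soldering: lay it flat on the two rails between the jaws, its long side along the rails, and let go of it. Then wind the knob clockwise, seen from above, until the jaw's sprung pad just bears on the board with the board against the far jaw, and carry on to the second click of the ratchet after that, no further, so that the pawl holds the board firmly but does not over-squeeze it. Move the jaw by its knob only, and leave the tweezers, side cutters, flux jar and solder reel where they are.

Things in the scene. Friction and masses are not known exactly. Their poses are not given: they have to be found in the camera images.
- board_center (a point): Centre of the small circuit board: a thin plate 46 mm (its x) by 62 mm (its y), 2 mm thick, with components up to 7 mm tall on top (z up) and 2 mm pins below; 20 to 45 g. It starts on a white card box, 38 x 54 mm and 28 mm tall, that will not move; it overhangs the box by 4 mm all round, so fingertips reaching down beside the box can pinch its long edges. Either way round will do.
- holder: Board holder, screwed down. Origin on the bench under its base (x -40 to 40 mm, y -122 to 126 mm, 8 mm thick); z up, +y along the rails from the knob end to the far jaw. Knob end: bridge with x within 37 mm, y -121 to -39 mm, top at 46 mm; on it a ratchet wheel 60 mm across, top at 53 mm, and its sprung pawl, top at 58 mm. End block up to 41 mm tall at y = 113 to 123 mm.
- holder_rails (a point): Point on top of the two rails, midway between them, at the holder's y = 30 mm; axes as the holder's. The rails are round, 8 mm thick, at x = -13 and +13 mm, tops 36 mm above the bench; the board slides on them easily (plate centre then 37 mm up). Beside them, down to the base, is free space for fingers.
- holder_jaw: Moving jaw, 46 mm wide, 54 mm tall, driven by rack and pinion along the holder's +y, 15 mm per rad of the knob; its origin is at the holder's origin when the knob reads 0. It carries the sprung pad (42 mm wide, 31 to 53 mm above the bench), which first gives at about 5 N, then takes 1.3 N per mm, 14 mm at most: 6.8 N a click.
- jaw_face (a point): Middle of the face of the jaw's pad while nothing presses on it, 37 mm above the bench, at the holder's y = -6.5 mm when the knob reads 0. The far jaw, a block 46 mm wide and 57 mm tall facing it squarely, was slid along the rails by hand and locked: its face lies anywhere from y = 70 to 92 mm, is not reported and is found by feel. At the start the board has 10 to 36 mm of play between the two.
- holder_knob (a joint): Knob angle, rad, 0 to 3.1, growing clockwise seen from above, which closes the jaw; starts at 0 to 0.3. 18 teeth: the pawl clicks and holds as it passes 0.06 + 0.349 n (settling back 0.03 when let go); let go between clicks under load, it falls back to the last. Free turning takes 0.01 to 0.05 N m, dipping 0.09 to 0 rad before a click; with the board caught it steps up 0.075, then grows 0.29 per rad.
- holder_knob_grip (a point): Point on the knob's upright axis at gripping height, 84 mm above the bench. The knob is a fluted round black cylinder 36 mm across, 58 to 94 mm above the bench, at the holder's y = -75 mm. It may be gripped in any direction; the ratchet wheel below it is wider, its top at 53 mm.
- tweezers: Steel tweezers, 125 mm long, lying on the bench beyond the card box; leave alone.
- side_cutters: Side cutters, 132 mm long, lying on the bench to the right of the holder, beyond its knob end; leave alone.
- flux_jar: Round screw jar, 54 mm across and 38 mm tall, on the bench behind the holder; leave alone.
- solder_reel: Reel of solder, 54 mm across and 48 mm tall, standing on its flange behind the holder; leave alone.
Not all that is in view belongs to the job. Of the things that look like the part that bears board_center, the middle-sized one is meant.

How it is judged:
By the outcome, as a careful person would: the job done as asked, in the order asked, and still so for the second after the job is handed in, with the robot touching nothing.
It also fails if it takes over 72 s, if anything falls off the work surface, if the arm or the gripper's body presses on something with over 40 N, if the wrist force passes 120 N, or if a joint passes its speed limit or range.

## Working session

There is one attempt and no reset: what is moved stays moved. The work goes in short steps, Python scripts to look and compute and a tool call to move; the robot and the scene stay as the last step left them, time stands still between calls to the robot, and variables do not carry over. Pictures are saved under pics/ and viewed, at most 10 in all, crops included, and the job is handed in when it is done.

Besides the shell and the picture viewer there is one more tool, called after "Emit:" as name(argument=value, ...) on one line, values as JSON. send_rows: Moves the arm, as the interface text tells. Its arguments: {"type":"object","properties":{"targets":{"type":"array","items":{"type":"array","items":{"type":"number"}}},"fingers":{"type":"number"},"squeeze":{"type":"number"}},"required":["targets"]}

```bash
mkdir -p pics; cat > h.py <<'E'
import numpy as np,cv2
from scipy.spatial.transform import Rotation as R
from cell import readout,viewer,close_job,bot
def info(n):
    c=viewer.camera_info(n);return np.array(c["camera_matrix"]),np.array(c["eye"],float),c["attitude"]
E
python3 - <<'E'
from h import *
s=readout.read_state();print({k:np.round(v,3) for k,v in s.items()},bot.pinch_z)
for n in("side","top","wrist"):
    print(n,viewer.camera_info(n))
ims=[viewer.grab_frame(n) for n in("side","top","wrist")]
for n,i in zip(("side","top","wrist"),ims): cv2.imwrite(f"pics/{n}0.png",i[:,:,::-1])
E
```

```text
{'time_s': np.float64(0.0), 'joint_pos': array([-1.399,  0.6  , -0.003,  1.6  ,  0.002,  0.943, -0.08 ]), 'joint_vel': array([ 0.001,  0.   ,  0.001, -0.   , -0.001,  0.   ,  0.001]), 'tau': array([ 1.0000e-03, -7.7643e+01,  1.5650e+00, -2.5801e+01,  1.2000e-02,
        9.0000e-03,  0.0000e+00]), 'position': array([178.437, 702.21 , 230.388]), 'eef_rot': array([-3.14 ,  0.   ,  2.893]), 'force': array([-0.361,  0.015, -0.33 ]), 'wrist_torque': array([-0.024, -0.001, -0.025]), 'gripper_force': np.float64(0.0), 'opening': np.float64(1.0)} 18.700000000000003
side {'camera_matrix': array([[542.81238027,   0.        , 285.64122562],
       [  0.        , 542.81238027, 207.44771661],
       [  0.        ,   0.        ,   1.        ]]), 'eye': array([ 368.99168825, -786.26023295,  728.48710979]), 'attitude': array([-2.24567318, -0.01550341, -0.2089481 ])}
top {'camera_matrix': array([[448.14979745,   0.        , 286.75215852],
       [  0.        , 448.14979745, 218.40443906],
       [  0.        ,   0.        ,   1.        ]]), 'eye': array([490.46034388,  -5.08071788, 949.32718585]), 'attitude': array([-3.05217269, -0.02202814, -1.57379071])}
wrist {'camera_matrix': array([[350.68915761,   0.        , 273.75155187],
       [  0.        , 350.68915761, 211.75111215],
       [  0.        ,   0.        ,   1.        ]]), 'eye': array([ 98.51553951, 722.8626121 , 373.17576608]), 'attitude': array([2.8153096 , 0.00299154, 1.32300835])}
```

View pics/top0.png

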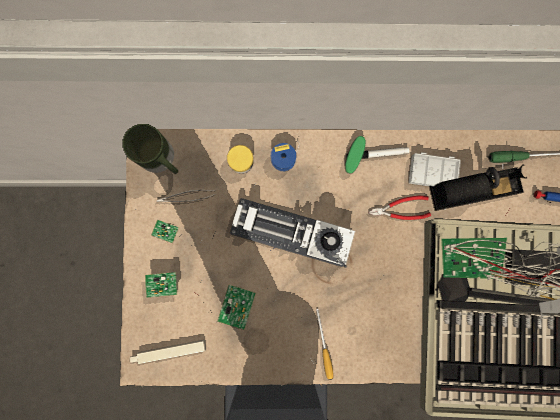

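View pics/side0.png

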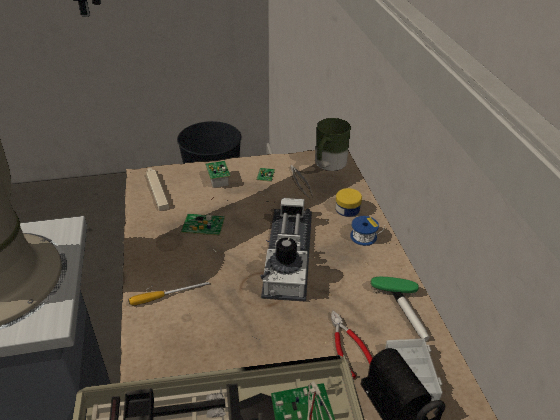

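Top view: board candidates are the small one on the bench at (165,230), the one on the white box at (161,285) and the large one on the bench at (237,307). The middle-sized board on the white box, (161,285), is meant; in the side view it is at (218,172), standing on a white box. The holder's knob is at (331,241) and its far jaw at about (243,213).

```bash
cat >> h.py <<'E'
def ray(n,uv,I=None):
    K,e,a=I or info(n); A=R.from_euler('xyz',a).as_matrix()
    d=A@np.linalg.inv(K)@np.array([uv[0],uv[1],1.]); return e,d/np.linalg.norm(d)
def plane(n,uv,z,I=None):
    e,d=ray(n,uv,I); return e+d*(z-e[2])/d[2]
def tri(rays):
    A=np.zeros((3,3));b=np.zeros(3)
    for e,d in rays:
        P=np.eye(3)-np.outer(d,d);A+=P;b+=P@e
    p=np.linalg.solve(A,b); return p,[np.linalg.norm(np.cross(p-e,d)) for e,d in rays]
def green(im):
    h=cv2.cvtColor(im,cv2.COLOR_RGB2HSV); m=cv2.inRange(h,(40,80,40),(90,255,255))
    return cv2.morphologyEx(m,cv2.MORPH_CLOSE,np.ones((9,9)))
def blobs(m,amin=150):
    return [c for c in cv2.findContours(m,cv2.RETR_EXTERNAL,cv2.CHAIN_APPROX_NONE)[0] if cv2.contourArea(c)>amin]
E
python3 - <<'E'
from h import *
rs={}
for n,roi in(("top",(130,180,280,340)),("side",(190,150,240,240))):
    im=cv2.imread(f"pics/{n}0.png")[:,:,::-1].copy()
    for c in blobs(green(im),60):
        r=cv2.minAreaRect(c)
        if r[0][0]<290: print(n,np.round(r[0],1),np.round(r[1],1),round(r[2],1),cv2.contourArea(c),np.round(plane(n,r[0],31)),np.round(plane(n,r[0],1)))
print(tri([ray("top",(161,285)),ray("side",(218,169))]))
for z,uv in((94,(331,240)),(57,(240,213))):print(plane("top",uv,z))
print(tri([ray("top",(331,240)),ray("side",(286,243))]))
im=cv2.imread("pics/top0.png");a=cv2.resize(im[190:320,130:210],None,fx=4.5,fy=4.5,interpolation=2);b=cv2.resize(im[185:275,220:365],None,fx=3,fy=3)
o=np.zeros((585,800,3),np.uint8);o[:,:360]=a;o[:270,362:797]=b;
s=cv2.imread("pics/side0.png");b=cv2.resize(s[150:250,180:325],None,fx=3,fy=3);o[280:580,362:797]=b
cv2.imwrite("pics/crop1.png",o)
E
```

```text
top [236.  306.7] [27.7 38.5] 17.9 976.0 [394.  77.  31.] [391.  80.   1.]
top [160.5 284.2] [22.2 30.3] 86.2 613.5 [440. 230.  31.] [438. 237.   1.]
top [164.4 230.8] [22.5 16.5] 20.6 321.0 [548. 224.  31.] [549. 232.   1.]
top [161.9 155.2] [36.7 17. ] 69.9 190.5 [704. 233.  31.] [711. 240.   1.]
top [128.4 145.5] [30.1  9.2] 74.9 83.5 [725. 302.  31.] [732. 312.   1.]
side [202.5 223.6] [41.7 18.5] 4.4 634.0 [388.  45.  31.] [389.  81.   1.]
side [265.6 174. ] [15.9 11.8] 6.3 144.5 [541. 189.  31.] [549. 231.   1.]
side [217.6 169.2] [15.9 20.8] 78.7 271.0 [439. 228.  31.] [442. 271.   1.]
(array([438.86443082, 228.62282014,  30.93284785]), [np.float64(0.8182272626543874), np.float64(0.8182272626542848)])
[ 525.5543538  -108.67993482   94.        ]
[581.35774058  68.38209175  57.        ]
(array([ 524.50279245, -108.54880439,   93.51596387]), [np.float64(1.0860673637498603), np.float64(1.0860673637497433)])
```

View pics/crop1.png

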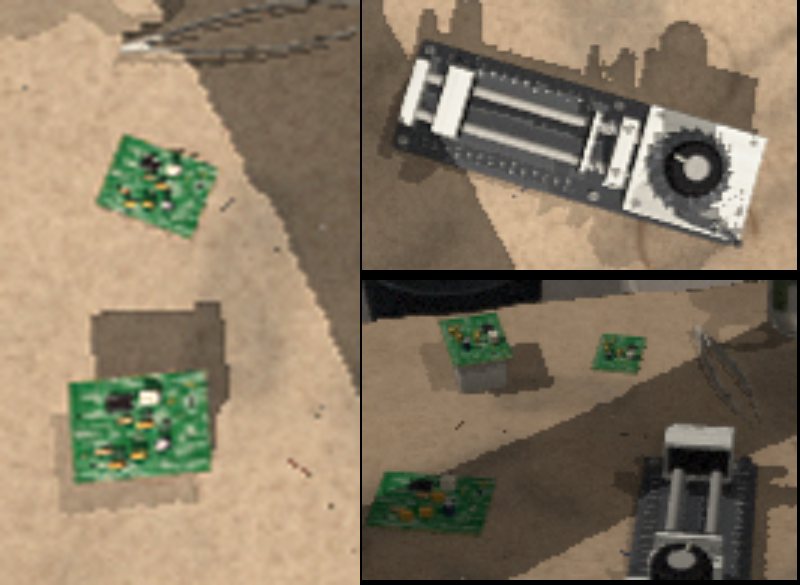

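The crop confirms the choice: the middle-sized board stands on the white box at (439,229,31) by triangulation, and the other two lie flat on the bench. I'm moving the wrist camera over it with the tool already turned for the grasp.

Emit:
send_rows(targets=[[-12.3,-13.1,2.7,0,0,0.44],[-12.3,-13.1,2.7,0,0,0.44],[-12.3,-13.1,2.7,0,0,0.44],[-12.3,-13.1,2.7,0,0,0.44],[-12.3,-13.1,2.7,0,0,0.44]], fingers=1)

```text
time_s: 0.57
position: [268.7, 539.2, 203.5]
eef_rot: [-3.139, 0.004, 2.444]
force: [0.2, -0.5, -0.5]
opening: 1.001
gripper_force: 0.0
```

Emit:
send_rows(targets=[[-16.7,-6.7,2.7,0,0,0.44],[-16.7,-6.7,2.7,0,0,0.44],[-16.7,-6.7,2.7,0,0,0.44],[-16.7,-6.7,2.7,0,0,0.44],[-16.7,-6.7,2.7,0,0,0.44]])

```text
time_s: 0.98
position: [353.9, 382.0, 176.7]
eef_rot: [-3.14, 0.003, 2.004]
force: [0.8, -0.5, 0.2]
opening: 1.001
gripper_force: 0.0
```

Emit:
send_rows(targets=[[-18.0,1.1,2.7,0,0,0.44],[-18.0,1.1,2.7,0,0,0.44],[-18.0,1.1,2.7,0,0,0.44],[-18.0,1.1,2.7,0,0,0.44],[-18.0,1.1,2.7,0,0,0.44]])

```text
time_s: 1.4
position: [440.8, 224.6, 149.9]
eef_rot: [3.141, 0.002, 1.564]
force: [0.3, 0.3, -0.8]
opening: 1.003
gripper_force: 0.0
```

```bash
python3 - <<'E'
from h import *
import pickle
I=info("wrist");im=viewer.grab_frame("wrist")
pickle.dump((I,im),open("w1.pkl","wb"))
cv2.imwrite("pics/w1.png",im[:,:,::-1])
for c in blobs(green(im),800):
    r=cv2.minAreaRect(c);b=cv2.boxPoints(r)
    print(np.round(r[0],1),np.round(r[1],1),r[2]);P=np.array([plane("wrist",p,31,I) for p in b]);print(np.round(P,1),P.mean(0),np.linalg.norm(P[1]-P[0]),np.linalg.norm(P[2]-P[1]))
E
```

```text
[224.2 333.9] [81.4 49.4] 14.470293045043945
[[353.7  88.2  31. ]
 [369.  138.4  31. ]
 [436.7 117.2  31. ]
 [424.8  64.8  31. ]] [396.03387535 102.14338321  31.        ] 52.39207344713861 70.9601918986221
[270.8 194.6] [75.8 59.6] 84.2894058227539
[[413.8 259.4  31. ]
 [458.2 263.6  31. ]
 [465.2 203.   31. ]
 [417.4 198.1  31. ]] [438.62712964 231.01284954  31.        ] 44.609223643715296 60.9571858688591
[400.4 183.7] [40.  59.3] 25.559965133666992
[[515.6 225.8  31. ]
 [531.2 267.3  31. ]
 [559.8 254.2  31. ]
 [545.5 211.3  31. ]] [538.01828749 239.65816088  31.        ] 44.32955601083405 31.45018632216423
```

View pics/w1.png

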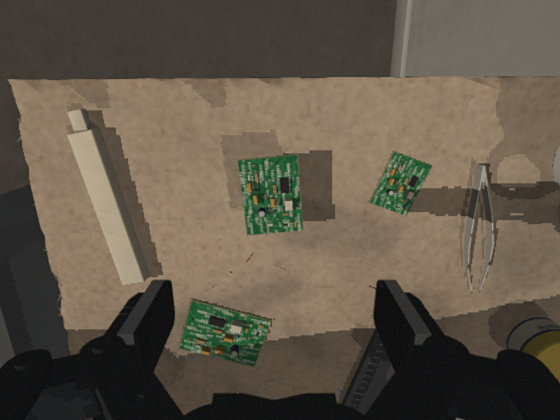

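The wrist view shows the target board at (271,195) on the box, the small one at (400,184), the large one at (226,333), and the tweezers at (480,230). Now for an exact pose and a height check.

```bash
cat >> h.py <<'E'
def quad(c):
    # four-sided outline: fit lines to the contour points near each side of the min-area rectangle
    h=cv2.convexHull(c)
    for e in np.linspace(.02,.12,40):
        q=cv2.approxPolyDP(h,e*cv2.arcLength(h,True),True)
        if len(q)==4:break
    q=q[:,0].astype(float);P=c[:,0].astype(float);L=[]
    for i in range(4):
        a,b=q[i],q[(i+1)%4];d=(b-a);n=np.linalg.norm(d);d/=n
        t=(P-a)@d;s=np.abs((P-a)@np.array([-d[1],d[0]]))
        k=P[(t>.12*n)&(t<.88*n)&(s<3)]
        vx,vy,x,y=cv2.fitLine(k.astype(np.float32),cv2.DIST_HUBER,0,.01,.01).ravel();L.append(np.cross([x,y,1],[x+vx,y+vy,1]))
    r=[]
    for i in range(4):
        p=np.cross(L[i-1],L[i]);r.append(p[:2]/p[2])
    return np.array(r)
E
python3 - <<'E'
from h import *
import pickle
I,im=pickle.load(open("w1.pkl","rb"))
c=min(blobs(green(im),800),key=lambda c:abs(cv2.minAreaRect(c)[0][0]-271))
q=quad(c);P=np.array([plane("wrist",p,31,I) for p in q]);print(np.round(q,1),np.round(P,1),P.mean(0))
for i in range(4):
    d=P[(i+1)%4]-P[i];print(np.linalg.norm(d),np.degrees(np.arctan2(d[1],d[0])))
t=cv2.imread("pics/top0.png")[:,:,::-1].copy();s=cv2.imread("pics/side0.png")[:,:,::-1].copy()
ct=min(blobs(green(t),60),key=lambda c:np.linalg.norm(np.array(cv2.minAreaRect(c)[0])-[161,285]))
cs=min(blobs(green(s),60),key=lambda c:np.linalg.norm(np.array(cv2.minAreaRect(c)[0])-[218,170]))
qt=quad(ct).mean(0);qs=cv2.minAreaRect(cs)[0]
r=ray("wrist",q.mean(0),I)
print(tri([r,ray("top",qt)]),tri([r,ray("side",qs)]),plane("top",qt,31))
E
```

```text
[[296.3 154.5]
 [302.  229.2]
 [247.1 234. ]
 [239.6 160. ]] [[457.9 263.2  31. ]
 [463.4 203.1  31. ]
 [419.3 199.3  31. ]
 [415.4 259.2  31. ]] [438.97924392 231.21561346  31.        ]
60.272075052419744 -84.78737394276803
44.275498616583334 -175.0392746258432
60.06368796550343 93.6933903166647
42.682642877162955 5.259399794291404
(array([439.17157038, 230.84689941,  25.89070602]), [np.float64(0.26579319195821444), np.float64(0.26579319195821016)]) (array([438.98111828, 231.54276855,  28.41582142]), [np.float64(0.054385375033132), np.float64(0.05438537503318982)]) [439.71900661 229.56227583  31.        ]
```

Emit:
send_rows(targets=[[0.6,-0.2,4.0,0,0,-0.09],[0.6,-0.2,8.0,0,0,-0.09],[0.6,-0.2,11.0,0,0,-0.09],[0.6,-0.2,13.0,0,0,-0.09],[0.6,-0.2,14.1,0,0,-0.09]])

```text
time_s: 1.87
position: [435.8, 235.7, 6.6]
eef_rot: [-3.139, 0.001, 1.664]
force: [0.9, -0.1, -0.9]
opening: 1.004
gripper_force: 0.0
```

Emit:
send_rows(targets=[[0,0,0,0,0,0],[0,0,0,0,0,0],[0,0,0,0,0,0],[0,0,0,0,0,0],[0,0,0,0,0,0]], fingers=-1, squeeze=25)

```text
time_s: 2.28
position: [437.2, 236.1, 10.4]
eef_rot: [3.14, -0.001, 1.663]
force: [0.2, 1.0, 2.3]
opening: 0.524
gripper_force: 25.7
```

Emit:
send_rows(targets=[[0,0,0,0,0,0],[0,0,0,0,0,0],[0,0,0,0,0,0]])

```text
time_s: 2.53
position: [437.2, 236.1, 10.3]
eef_rot: [3.14, -0.001, 1.663]
force: [-0.9, -0.4, 8.4]
opening: 0.524
gripper_force: 25.9
```

Emit:
send_rows(targets=[[0,0,-1.0,0,0,0],[0,0,-3.0,0,0,0],[0,0,-6.0,0,0,0],[0,0,-9.0,0,0,0],[0,0,-12.0,0,0,0]], squeeze=30)

```text
time_s: 2.95
position: [436.4, 235.3, 131.3]
eef_rot: [-3.141, -0.0, 1.663]
force: [0.0, 0.8, -0.4]
opening: 0.523
gripper_force: 30.7
```

Emit:
send_rows(targets=[[-1.5,0.6,0,0,0,0.03],[-4.0,1.6,0,0,0,0.07],[-7.0,2.8,0,0,0,0.12],[-10.0,4.0,0,0,0,0.17],[-12.5,4.9,0,0,0,0.2]])

```text
time_s: 3.37
position: [497.9, 113.9, 130.5]
eef_rot: [3.14, -0.001, 1.46]
force: [0.6, -0.4, -0.7]
opening: 0.521
gripper_force: 30.7
```

Emit:
send_rows(targets=[[-3.0,2.0,0,0,0,0.05],[-6.0,4.0,0,0,0,0.1],[-9.0,6.0,0,0,0,0.16],[-10.5,7.0,0,0,0,0.19],[-11.2,7.3,0,0,0,0.2]])

```text
time_s: 3.78
position: [559.0, -7.1, 130.4]
eef_rot: [3.139, 0.0, 1.257]
force: [-0.3, 0.4, -0.1]
opening: 0.524
gripper_force: 30.7
```

```bash
python3 - <<'E'
from h import *
import pickle
t=viewer.grab_frame("top");s=viewer.grab_frame("side")
st=readout.read_state();I=info("wrist");im=viewer.grab_frame("wrist")
pickle.dump((I,im,t,s,st),open("w2.pkl","wb"));print(st["position"],st["eef_rot"],st["opening"],st["joint_pos"],I[1:])
o=np.zeros((600,800,3),np.uint8);o[:420,:560]=im
o[420:600,:360]=cv2.resize(t[180:280,180:380],(360,180));o[420:600,370:600]=s[150:330,180:410]
cv2.imwrite("pics/w2.png",o[:,:,::-1])
E
```

```text
[557.5377183   -4.82255907 129.89211436] [3.14103357e+00 3.91915955e-06 1.26089704e+00] 0.5229237763128695 [-0.32000495  0.56162647  0.33075757  2.09007038 -0.34257967  0.54019663
 -0.05033807] (array([582.3643628 ,  73.73998683, 272.66437319]), array([ 2.81476443e+00, -1.26209650e-03, -3.09007342e-01]))
```

View pics/w2.png

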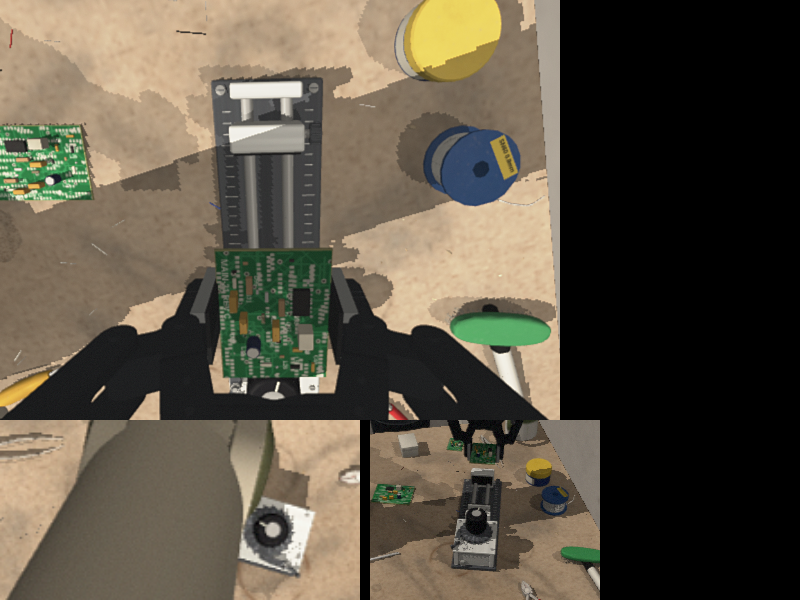

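The board is held squarely at (274,313). The far jaw is the white block at about (267,137), the end block is at (265,90), and the rails are at columns ~251 and ~288. I'm measuring these edges.

```bash
python3 - <<'E'
from h import *
import pickle
I,im,t,s,st=pickle.load(open("w2.pkl","rb"))
g=cv2.cvtColor(im,cv2.COLOR_RGB2GRAY)
for r in(165,185,205,225,240): print(r,g[r,228:316].tolist())
for c in(235,245,268,290,298): print(c,g[75:165,c].tolist())
print([g[r,220:312].tolist() for r in(130,)])
E
```

```text
165 [54, 59, 59, 61, 61, 62, 53, 52, 59, 65, 62, 63, 66, 64, 63, 65, 74, 89, 99, 107, 112, 118, 130, 138, 127, 118, 110, 83, 65, 62, 62, 54, 49, 49, 51, 52, 51, 49, 50, 52, 50, 49, 48, 53, 66, 65, 65, 66, 65, 64, 64, 64, 62, 68, 75, 88, 100, 105, 111, 120, 133, 137, 123, 118, 118, 84, 63, 62, 65, 62, 65, 64, 64, 65, 64, 64, 71, 90, 96, 97, 99, 99, 105, 109, 85, 65, 64, 65]
185 [53, 52, 51, 54, 53, 53, 52, 50, 51, 49, 50, 62, 68, 65, 66, 63, 63, 75, 89, 100, 106, 111, 119, 132, 138, 123, 116, 108, 80, 64, 54, 50, 51, 51, 51, 50, 49, 50, 50, 50, 50, 49, 49, 50, 50, 55, 64, 65, 64, 63, 64, 65, 63, 63, 72, 85, 97, 104, 109, 115, 132, 138, 127, 119, 110, 78, 62, 64, 64, 66, 64, 65, 63, 66, 64, 66, 83, 106, 113, 113, 116, 104, 98, 99, 76, 65, 64, 63]
205 [51, 52, 54, 53, 58, 61, 58, 63, 54, 48, 51, 61, 67, 66, 67, 66, 64, 64, 77, 89, 100, 107, 112, 121, 134, 136, 123, 115, 107, 78, 63, 64, 64, 55, 50, 50, 50, 50, 49, 50, 49, 49, 52, 50, 51, 63, 66, 66, 63, 64, 65, 63, 64, 64, 72, 83, 93, 102, 108, 112, 128, 136, 128, 120, 113, 74, 60, 63, 65, 65, 64, 63, 64, 65, 64, 66, 90, 87, 86, 92, 95,
[... 2637 characters left out ...]
 64, 64, 61, 62, 53, 48, 50, 49, 51, 50, 50, 79, 91, 93, 94, 117, 139, 152, 166, 170, 170, 168, 165, 163, 163, 160, 159, 161, 164, 167, 170, 171, 171, 168, 166, 162, 161, 161, 164, 162, 157, 145, 110, 57, 28, 50, 62, 65, 63, 64, 65, 64, 65, 64, 64, 64]
[[88, 87, 88, 90, 89, 88, 83, 77, 113, 239, 243, 240, 240, 240, 240, 240, 240, 240, 240, 240, 240, 240, 240, 240, 240, 240, 240, 240, 240, 240, 240, 240, 240, 240, 240, 241, 240, 241, 241, 240, 241, 241, 242, 243, 243, 245, 246, 223, 204, 204, 174, 162, 164, 163, 162, 163, 166, 165, 165, 164, 165, 166, 166, 165, 164, 165, 164, 165, 167, 166, 166, 166, 167, 167, 167, 167, 166, 167, 168, 167, 168, 168, 163, 157, 120, 94, 88, 86, 87, 70, 55, 57]]
```

```bash
python3 - <<'E'
from h import *
import pickle
I,im,t,s,st=pickle.load(open("w2.pkl","rb"))
w=lambda u,v,z:plane("wrist",(u,v),z,I)
m=[]
for r,a,b,c,d in((165,244.7,255.2,282.7,293),(185,245.6,256,282.8,293),(205,246.7,257,282.9,293),(225,247.7,257.6,283.3,293.2),(240,248,258,283.3,293.2)):
    l=w((a+b)/2,r,32);q=w((c+d)/2,r,32);m.append((l+q)/2);print(r,np.round(l,1),np.round(q,1),np.linalg.norm(l-q))
m=np.array(m);d=m[0]-m[-1];print("rail dir",np.degrees(np.arctan2(d[1],d[0])),"mid",m.mean(0))
for z in(57,):
    L=[w(c,r,z) for c,r in((235,152.8),(245,152.6),(268,152),(290,151.7),(298,151.3))];e=L[-1]-L[0]
    print("jaw edge",np.round(L,1),np.degrees(np.arctan2(e[1],e[0])))
    print("jaw ends",w(228.5,135,z),w(304,135,z))
k=np.array([525,-108.6]);m2=m.mean(0)[:2]-k;print("knob->rails dir",np.degrees(np.arctan2(m2[1],m2[0])))
print("endblk z41 corners",w(229.5,97.5,41),w(302,96.8,41),w(229.5,83,41),w(302,81.5,41))
# knob from top, tri
tp=cv2.imread("pics/top0.png",0);print(info("top")[1])
# held board corners
cands=[c for c in blobs(green(im),3000)]
for c in cands:
    q=quad(c);print(np.round(q,1))
    for z in(st["position"][2]+20,): 
        P=np.array([w(*p,z) for p in q]);print(np.round(P,1),P.mean(0),[np.linalg.norm(P[i]-P[i-1]) for i in range(4)])
E
```

```text
165 [552.5  33.6  32. ] [577.6  25.6  32. ] 26.274746396718445
185 [548.5  19.9  32. ] [573.4  11.9  32. ] 26.204905652562516
205 [544.4   5.6  32. ] [569.1  -2.3  32. ] 25.988421338783947
225 [540.   -9.1  32. ] [564.9 -17.1  32. ] 26.13045741796911
240 [536.4 -20.5  32. ] [561.4 -28.5  32. ] 26.259265401174844
rail dir 73.34501539506205 mid [556.80906723   1.89179277  32.        ]
jaw edge [[549.3  47.7  57. ]
 [555.2  45.9  57. ]
 [568.8  42.   57. ]
 [581.7  38.   57. ]
 [586.5  36.8  57. ]] -16.354939500265857
jaw ends [549.23554644  59.00293517  57.        ] [592.7093045   45.11790073  57.        ]
knob->rails dir 73.93961817619285
endblk z41 corners [555.32984909  79.48117534  41.        ] [598.82792877  66.03309075  41.        ] [558.26045206  87.52233911  41.        ] [601.34556898  74.68571828  41.        ]
[490.46034388  -5.08071788 949.32718585]
[[331.4 249.7]
 [325.1 375.7]
 [223.4 377.3]
 [215.8 251.5]]
[[586.2  12.7 149.9]
 [568.2 -45.3 149.9]
 [525.3 -32.5 149.9]
 [543.7  25.5 149.9]] [555.88862954  -9.90605861 149.89211436] [np.float64(44.397732939123436), np.float64(60.6632022241639), np.float64(44.75230096419858), np.float64(60.77459795699515)]
[[ 78.1 124.6]
 [ 91.2 199. ]
 [ -0.  199. ]
 [  0.  126.5]]
[[515.9  84.2 149.9]
 [507.9  59.  149.9]
 [476.2  69.1 149.9]
 [490.2  91.7 149.9]] [497.57159874  76.02708787 149.89211436] [np.float64(26.76520505796866), np.float64(26.449599224654836), np.float64(33.25229725205782), np.float64(26.59620287287862)]
```

The rails measure 26.2 mm apart at z=32, so the height agrees. The holder axis lies at 73.5°. The knob and the end block give the same origin to within 1 mm. The far-jaw face is at y≈81.7 and the play is about 24 mm. I'll set the board down at y≈42.

Emit:
send_rows(targets=[[1.37,-0.29,0,0,0,-0.02],[1.37,-0.29,0,0,0,-0.02],[1.37,-0.29,2.0,0,0,-0.02],[1.37,-0.29,5.0,0,0,-0.02],[1.37,-0.29,7.0,0,0,-0.02]])

```text
time_s: 4.35
position: [558.4, 13.0, 58.1]
eef_rot: [-3.141, -0.001, 1.287]
force: [-0.0, 0.9, -0.9]
opening: 0.522
gripper_force: 30.7
```

Emit:
send_rows(targets=[[0,0,0.5,0,0,0],[0,0,0.5,0,0,0],[0,0,0.5,0,0,0],[0,0,0.5,0,0,0]])

```text
time_s: 4.68
position: [559.5, 10.8, 55.4]
eef_rot: [3.14, -0.001, 1.284]
force: [-0.4, -0.6, -0.2]
opening: 0.521
gripper_force: 30.8
```

```bash
python3 - <<'E'
from h import *
st=readout.read_state();I=info("wrist");im=viewer.grab_frame("wrist");print(st["position"],st["eef_rot"],st["force"])
o=np.zeros((600,800,3),np.uint8);o[:420,:560]=im;s=viewer.grab_frame("side")
o[300:600,500:800]=cv2.resize(s[180:300,220:340],(300,300))
cv2.imwrite("pics/w3.png",o[:,:,::-1])
E
```

```text
[559.50145902  10.78869364  55.42929421] [ 3.14024385e+00 -6.27926357e-04  1.28354591e+00] [-0.36069053 -0.57659944 -0.22099918]
```

View pics/w3.png

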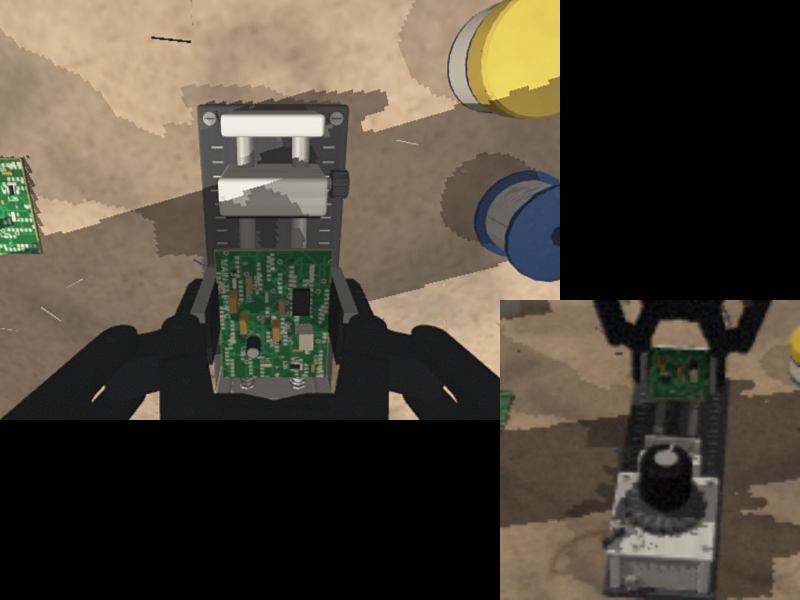

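The board is centred over the rails, clear of the far jaw (front edge at row 216). Going down.

Emit:
send_rows(targets=[[0,0,1.2,0,0,0],[0,0,2.4,0,0,0],[0,0,3.2,0,0,0],[0,0,3.4,0,0,0],[0,0,3.4,0,0,0]])

```text
time_s: 5.2
position: [558.3, 10.1, 19.0]
eef_rot: [-3.14, 0.001, 1.282]
force: [0.6, 0.4, 0.3]
opening: 0.521
gripper_force: 30.8
```

Emit:
send_rows(targets=[[0,0,0.1,0,0,0],[0,0,0.2,0,0,0],[0,0,0.2,0,0,0],[0,0,0.2,0,0,0]])

```text
time_s: 5.53
position: [559.1, 10.3, 18.5]
eef_rot: [3.141, -0.0, 1.283]
force: [-0.2, 0.5, -0.3]
opening: 0.525
gripper_force: 30.8
```

Emit:
send_rows(targets=[[0,0,0.1,0,0,0],[0,0,0.1,0,0,0],[0,0,0.1,0,0,0]])

```text
time_s: 5.78
position: [559.2, 10.3, 18.2]
eef_rot: [3.141, -0.001, 1.283]
force: [-2.3, 0.4, 9.5]
opening: 0.519
gripper_force: 31.3
```

Contact is at the expected height (9.5 N up), so I release.

Emit:
send_rows(targets=[[0,0,0,0,0,0],[0,0,0,0,0,0],[0,0,0,0,0,0]], fingers=0.5)

```text
time_s: 6.03
position: [559.0, 10.4, 17.4]
eef_rot: [3.141, -0.0, 1.283]
force: [0.2, -0.0, -0.3]
opening: 0.751
gripper_force: 0.0
```

Emit:
send_rows(targets=[[0,0,-1.0,0,0,0],[0,0,-4.0,0,0,0],[0,0,-8.0,0,0,0],[0,0,-12.0,0,0,0],[0,0,-12.5,0,0,0]])

```text
time_s: 6.45
position: [561.3, 9.8, 148.5]
eef_rot: [3.135, -0.003, 1.282]
force: [0.2, -0.5, 0.1]
opening: 0.749
gripper_force: 0.0
```

```bash
python3 - <<'E'
from h import *
import pickle
st=readout.read_state();I=info("wrist");im=viewer.grab_frame("wrist");print(st["position"],st["eef_rot"],st["force"],st["wrist_torque"],st["joint_pos"])
pickle.dump((I,im),open("w4.pkl","wb"))
for c in blobs(green(im),2000):
    q=quad(c);P=np.array([plane("wrist",p,38,I) for p in q]);x=P.mean(0)
    u=np.array([.284,.959]);print(np.round(q),"s-y",x[:2]@u-120,"lat",(x[:2]-[556.8,1.9])@[.959,-.284],[(np.linalg.norm(P[i]-P[i-1]),np.degrees(np.arctan2(*(P[i]-P[i-1])[1::-1]))) for i in range(4)])
cv2.imwrite("pics/w4.png",im[:,:,::-1])
E
```

```text
[561.29765028   9.83985384 148.47999622] [ 3.13469023e+00 -2.95033505e-03  1.28190619e+00] [ 0.15084849 -0.47071613  0.10719006] [ 0.04412898 -0.06358722 -0.00564837] [-0.36272056  0.53669399  0.35431566  2.07415583 -0.33243805  0.57629019
 -0.06337473]
[[299. 176.]
 [299. 251.]
 [242. 251.]
 [239. 176.]] s-y 43.234975976356424 lat -0.12419617028398398 [(np.float64(43.963600079651854), np.float64(-16.597158135149122)), (np.float64(60.66154874109272), np.float64(-105.18493695429189)), (np.float64(45.30997847452458), np.float64(163.2983011439392)), (np.float64(60.56063413658671), np.float64(73.54355010635038))]
[[ -3. 138.]
 [ 93. 140.]
 [103. 208.]
 [ 12. 203.]] s-y 76.03107913206281 lat -159.6348440072049 [(np.float64(48.744008045027044), np.float64(71.96742388508615)), (np.float64(67.56111037957348), np.float64(-17.696366744420242)), (np.float64(50.8181815417348), np.float64(-107.1981837775512)), (np.float64(68.32045159621299), np.float64(160.56480338830076))]
```

View pics/w4.png

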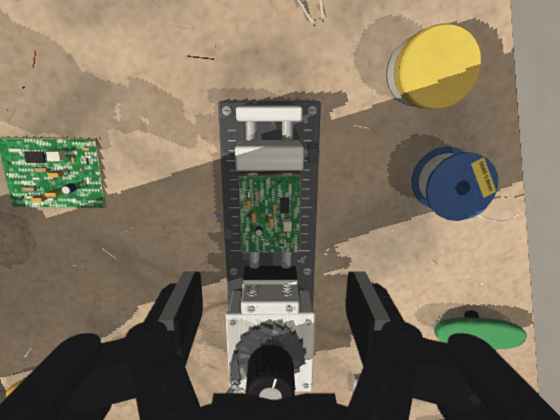

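The board lies flat on the rails at y=43.2, lateral offset ≈0, aligned at 73.5°, image (270,213). Next I move over the knob, winding the wrist back counter-clockwise.

Emit:
send_rows(targets=[[-2.5,0,0,0,0,-0.12],[-5.0,0,0,0,0,-0.24],[-7.5,-0.1,0,0,0,-0.36],[-10.0,-0.1,0,0,0,-0.48],[-12.4,-0.15,0,0,0,-0.6]])

```text
time_s: 6.92
position: [521.3, -109.1, 141.9]
eef_rot: [-3.141, -0.0, 1.889]
force: [0.3, 0.2, -0.1]
opening: 0.749
gripper_force: 0.0
```

Emit:
send_rows(targets=[[0,0,0,0,0,-0.12],[0,0,0,0,0,-0.24],[0,0,0,0,0,-0.36],[0,0,0,0,0,-0.48],[0,0,0,0,0,-0.6]])

```text
time_s: 7.33
position: [521.7, -108.1, 141.8]
eef_rot: [-3.141, -0.001, 2.489]
force: [-0.1, -0.2, -0.3]
opening: 0.753
gripper_force: 0.0
```

Emit:
send_rows(targets=[[0,0,0,0,0,0],[0,0,0,0,0,0],[0,0,0,0,0,0]])

```text
time_s: 7.58
position: [522.0, -108.2, 142.0]
eef_rot: [-3.141, -0.001, 2.479]
force: [0.2, -0.3, 0.2]
opening: 0.748
gripper_force: 0.0
```

```bash
python3 - <<'E'
from h import *
st=readout.read_state();print(st["position"],st["eef_rot"],st["wrist_torque"],st["joint_pos"])
I=info("wrist");im=viewer.grab_frame("wrist");cv2.imwrite("pics/w5.png",im[:,:,::-1])
yaw=st["eef_rot"][2];d=np.array([524.6,-108.4])-st["position"][:2]
print("tool x,y to go",d@[np.cos(yaw),np.sin(yaw)],d@[np.sin(yaw),-np.cos(yaw)])
E
```

```text
[ 522.00615148 -108.1847222   142.04092357] [-3.14141390e+00 -5.43063631e-04  2.47883779e+00] [0.01194771 0.04665033 0.01875971] [ 0.11610779  0.49846025 -0.02547417  2.11876127  0.02400673  0.52518623
  0.98099466]
tool x,y to go -2.1771897195540495 1.426267715094781
```

Emit:
send_rows(targets=[[-0.2,0.15,1.0,0,0,0],[-0.2,0.15,3.0,0,0,0],[-0.2,0.15,5.5,0,0,0],[-0.2,0.15,7.0,0,0,0],[-0.2,0.15,7.6,0,0,0]])

```text
time_s: 8.05
position: [523.8, -107.8, 63.7]
eef_rot: [-3.14, -0.003, 2.482]
force: [0.8, 0.8, -0.1]
opening: 0.749
gripper_force: 0.0
```

Emit:
send_rows(targets=[[0,0,0,0,0,0],[0,0,0,0,0,0]])

```text
time_s: 8.22
position: [524.8, -108.1, 66.1]
eef_rot: [-3.141, -0.0, 2.482]
force: [0.6, -0.7, -0.2]
opening: 0.752
gripper_force: 0.0
```

```bash
cat >> h.py <<'E'
def stat():
    w=[];st=readout.read_state()
    print("t%.2f"%st["time_s"],"pos",np.round(st["position"],1),"yaw %.4f"%st["eef_rot"][2],"F",np.round(st["force"],1),"M",np.round(st["wrist_torque"],3),"open %.3f"%st["opening"],"gf %.1f"%st["gripper_force"],"j7 %.3f"%st["joint_pos"][6],"tau7 %.3f"%st["tau"][6])
E
python3 -c "from h import *;stat()"
```

```text
t8.22 pos [ 524.8 -108.1   66.1] yaw 2.4825 F [ 0.6 -0.7 -0.2] M [0.017 0.029 0.031] open 0.752 gf 0.0 j7 0.974 tau7 -0.015
```

Emit:
send_rows(targets=[[0,0,0,0,0,0],[0,0,0,0,0,0],[0,0,0,0,0,0],[0,0,0,0,0,0],[0,0,0,0,0,0]], fingers=-1, squeeze=40)

```text
time_s: 8.63
position: [525.1, -108.7, 67.4]
eef_rot: [3.141, 0.002, 2.482]
force: [-2.0, -1.7, 6.2]
opening: 0.411
gripper_force: 39.5
```

```bash
python3 -c "from h import *;stat()"
```

```text
t8.63 pos [ 525.1 -108.7   67.4] yaw 2.4822 F [-2.  -1.7  6.2] M [-0.216  0.232  0.023] open 0.411 gf 39.5 j7 0.974 tau7 -0.025
```

The knob is gripped centrally. To get the starting knob angle I'll measure the jaw position in the last overview picture.

```bash
python3 - <<'E'
from h import *
import pickle
I,im=pickle.load(open("w4.pkl","rb"))
a=cv2.resize(im[235:400,220:325],None,fx=3.6,fy=3.6,interpolation=cv2.INTER_CUBIC)
im5=cv2.imread("pics/w5.png")[:,:,::-1]
o=np.zeros((600,800,3),np.uint8);o[:a.shape[0],:a.shape[1]]=a;o[:315,380:800]=cv2.resize(im5,(420,315))
s=cv2.imread("pics/w3.png")[300:600,500:800,::-1];o[300:600,440:740]=s
cv2.imwrite("pics/c5.png",o[:,:,::-1])
u=np.array([.284,.959])
for r in range(255,310,3):
    print(r,[round(plane("wrist",(271,r),z,I)[:2]@u-120,1) for z in(53,54,46)],im[r,[250,262,271,280,294]].mean(1).astype(int))
E
```

```text
255 [np.float64(16.6), np.float64(17.1), np.float64(13.3)] [82 47 53 59 61]
258 [np.float64(14.1), np.float64(14.6), np.float64(10.7)] [75 48 44 58 60]
261 [np.float64(11.7), np.float64(12.2), np.float64(8.2)] [74 46 49 57 59]
264 [np.float64(9.1), np.float64(9.7), np.float64(5.6)] [71 48 47 59 63]
267 [np.float64(6.6), np.float64(7.1), np.float64(3.0)] [47 20 22 19 19]
270 [np.float64(4.1), np.float64(4.6), np.float64(0.4)] [21 22 20 20 19]
273 [np.float64(1.5), np.float64(2.1), np.float64(-2.3)] [21 23 18 25 20]
276 [np.float64(-1.0), np.float64(-0.5), np.float64(-4.9)] [24 20 19 19 22]
279 [np.float64(-3.6), np.float64(-3.1), np.float64(-7.6)] [39 37 39 38 45]
282 [np.float64(-6.2), np.float64(-5.7), np.float64(-10.3)] [141 142 143 143 220]
285 [np.float64(-8.8), np.float64(-8.3), np.float64(-12.9)] [87 86 83 83 89]
288 [np.float64(-11.5), np.float64(-10.9), np.float64(-15.7)] [79 82 83 85 81]
291 [np.float64(-14.1), np.float64(-13.5), np.float64(-18.4)] [104  85  84  84  85]
294 [np.float64(-16.8), np.float64(-16.2), np.float64(-21.1)] [84 83 84 83 83]
297 [np.float64(-19.5), np.float64(-18.9), np.float64(-23.9)] [81 84 82 85 84]
300 [np.float64(-22.2), np.float64(-21.5), np.float64(-26.7)] [84 82 83 86 88]
303 [np.float64(-24.9), np.float64(-24.2), np.float64(-29.5)] [207 208 209 211 213]
306 [np.float64(-27.6), np.float64(-27.0), np.float64(-32.3)] [133 222 223 223 191]
309 [np.float64(-30.4), np.float64(-29.7), np.float64(-35.1)] [131 218 219 221 212]
```

View pics/c5.png

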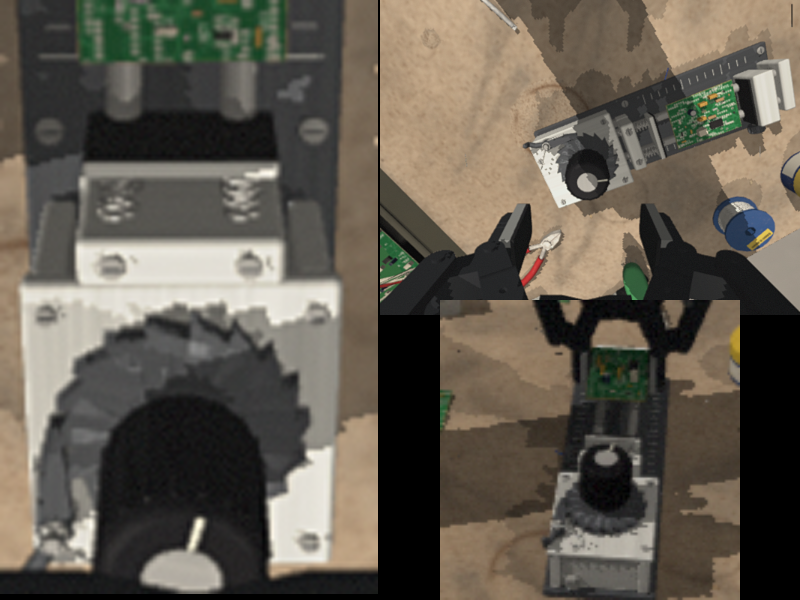

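The image puts the pad face at y≈-4.0, so k0≈0.17 rad, and contact should come after about 1.58 rad of turning (k≈1.75, close to the click at 1.805). That needs fine feeling near there. Turning freely first, with averaged torque readings.

```bash
cat >> h.py <<'E'
def feel(n=3):
    a=[]
    for i in range(n):
        st=readout.read_state();a.append([st["eef_rot"][2],st["wrist_torque"][2],st["tau"][6]])
        if i<n-1: viewer.grab_frame("top")
    a=np.array(a);turn=(2.4822-a[:,0]).mean()
    print("t%.2f turn %.4f Mz %.4f+-%.4f tau7 %.4f+-%.4f gf %.1f F %s"%(st["time_s"],turn,a[:,1].mean(),a[:,1].std(),a[:,2].mean(),a[:,2].std(),st["gripper_force"],np.round(st["force"],1)))
E
python3 -c "from h import *;feel()"
```

```text
t8.73 turn -0.0000 Mz 0.0036+-0.0140 tau7 -0.0245+-0.0002 gf 39.5 F [-1.8 -1.3  5.8]
```

Emit:
send_rows(targets=[[0,0,0,0,0,0.06],[0,0,0,0,0,0.16],[0,0,0,0,0,0.26],[0,0,0,0,0,0.36],[0,0,0,0,0,0.45]])

```text
time_s: 9.15
position: [524.7, -109.0, 67.4]
eef_rot: [3.141, 0.001, 2.027]
force: [-3.0, -1.1, 7.2]
opening: 0.407
gripper_force: 39.7
```

```bash
python3 -c "from h import *;feel(2)"
```

```text
t9.20 turn 0.4586 Mz -0.0296+-0.0619 tau7 0.7194+-0.1614 gf 39.8 F [-2.2 -1.9  8. ]
```

Emit:
send_rows(targets=[[0,0,0,0,0,0.1],[0,0,0,0,0,0.2],[0,0,0,0,0,0.3],[0,0,0,0,0,0.4],[0,0,0,0,0,0.4]])

```text
time_s: 9.62
position: [524.2, -109.1, 67.4]
eef_rot: [3.141, 0.001, 1.625]
force: [-4.5, -3.1, 9.5]
opening: 0.41
gripper_force: 39.9
```

```bash
python3 -c "from h import *;feel(4)"
```

```text
t9.77 turn 0.8528 Mz -0.0276+-0.0074 tau7 -0.4019+-0.3901 gf 39.9 F [-4.6 -3.5  8.5]
```

Emit:
send_rows(targets=[[0,0,0,0,0,0.05],[0,0,0,0,0,0.05]])

```text
time_s: 9.93
position: [524.2, -109.1, 67.4]
eef_rot: [3.141, 0.0, 1.579]
force: [-5.0, -3.7, 9.2]
opening: 0.409
gripper_force: 39.8
```

```bash
python3 -c "from h import *;feel(3)"
```

```text
t10.03 turn 0.9020 Mz 0.0114+-0.0152 tau7 -0.2239+-0.1376 gf 39.8 F [-4.  -2.   8.7]
```

Emit:
send_rows(targets=[[0,0,0,0,0,0.05],[0,0,0,0,0,0.05]])

```text
time_s: 10.2
position: [524.0, -109.2, 67.4]
eef_rot: [3.141, 0.0, 1.529]
force: [-5.0, -3.1, 8.1]
opening: 0.409
gripper_force: 39.9
```

```bash
python3 -c "from h import *;feel(3)"
```

```text
t10.30 turn 0.9521 Mz -0.0061+-0.0098 tau7 -0.2167+-0.1404 gf 39.9 F [-5.  -2.3  8.4]
```

Emit:
send_rows(targets=[[0,0,0,0,0,0.05],[0,0,0,0,0,0.05]])

```text
time_s: 10.47
position: [524.0, -109.1, 67.4]
eef_rot: [3.142, 0.0, 1.479]
force: [-5.2, -3.8, 9.6]
opening: 0.408
gripper_force: 39.9
```

```bash
python3 -c "from h import *;feel(3)"
```

```text
t10.57 turn 1.0020 Mz 0.0040+-0.0106 tau7 -0.2289+-0.1376 gf 39.9 F [-5.2 -2.   8.3]
```

Torque noise is about 0.015 Nm and there is no contact yet. To find the ratchet phase exactly, I'll feel backwards gently until the pawl's tooth blocks.

Emit:
send_rows(targets=[[0,0,0,0,0,-0.04],[0,0,0,0,0,-0.04]])

```text
time_s: 10.73
position: [524.0, -109.2, 67.4]
eef_rot: [3.141, 0.0, 1.524]
force: [-5.3, -3.4, 8.6]
opening: 0.41
gripper_force: 39.9
```

```bash
python3 -c "from h import *;feel(3)"
```

```text
t10.83 turn 0.9597 Mz 0.0446+-0.0287 tau7 0.1476+-0.1083 gf 39.9 F [-4.6 -2.9  8.2]
```

Emit:
send_rows(targets=[[0,0,0,0,0,-0.03],[0,0,0,0,0,-0.03]])

```text
time_s: 11.0
position: [524.1, -109.2, 67.4]
eef_rot: [3.141, 0.0, 1.553]
force: [-5.0, -3.8, 7.8]
opening: 0.408
gripper_force: 39.9
```

```bash
python3 -c "from h import *;feel(3)"
```

```text
t11.10 turn 0.9300 Mz 0.0607+-0.0191 tau7 0.0932+-0.0761 gf 39.9 F [-5.5 -3.5  8.2]
```

Emit:
send_rows(targets=[[0,0,0,0,0,-0.02],[0,0,0,0,0,-0.02]])

```text
time_s: 11.27
position: [524.1, -109.2, 67.4]
eef_rot: [3.141, 0.0, 1.573]
force: [-4.6, -2.6, 8.1]
opening: 0.41
gripper_force: 39.9
```

```bash
python3 -c "from h import *;feel(3)"
```

```text
t11.37 turn 0.9103 Mz 0.0116+-0.0212 tau7 0.0597+-0.0540 gf 39.9 F [-5.2 -3.7  8.3]
```

Emit:
send_rows(targets=[[0,0,0,0,0,-0.03],[0,0,0,0,0,-0.03]])

```text
time_s: 11.53
position: [524.1, -109.2, 67.4]
eef_rot: [3.141, 0.0, 1.603]
force: [-4.1, -2.6, 8.0]
opening: 0.41
gripper_force: 39.9
```

```bash
python3 -c "from h import *;feel(4)"
```

```text
t11.68 turn 0.8801 Mz 0.0262+-0.0059 tau7 0.0749+-0.0888 gf 39.9 F [-4.2 -3.2  8. ]
```

Emit:
send_rows(targets=[[0,0,0,0,0,-0.03],[0,0,0,0,0,-0.03]])

```text
time_s: 11.85
position: [524.2, -109.2, 67.4]
eef_rot: [3.141, 0.0, 1.633]
force: [-4.3, -3.3, 8.7]
opening: 0.407
gripper_force: 39.8
```

```bash
python3 -c "from h import *;feel(4)"
```

```text
t12.00 turn 0.8502 Mz 0.0481+-0.0370 tau7 0.0721+-0.0924 gf 39.8 F [-3.4 -3.1  8.3]
```

Emit:
send_rows(targets=[[0,0,0,0,0,-0.03],[0,0,0,0,0,-0.03]])

```text
time_s: 12.17
position: [524.2, -109.1, 67.4]
eef_rot: [3.141, 0.0, 1.663]
force: [-3.7, -2.5, 8.2]
opening: 0.409
gripper_force: 39.8
```

```bash
python3 -c "from h import *;feel(4)"
```

```text
t12.32 turn 0.8204 Mz -0.0752+-0.0275 tau7 0.1865+-0.0952 gf 39.8 F [-3.3 -3.4  8.9]
```

Emit:
send_rows(targets=[[0,0,0,0,0,-0.02],[0,0,0,0,0,-0.02]])

```text
time_s: 12.48
position: [524.3, -109.1, 67.4]
eef_rot: [3.141, 0.0, 1.682]
force: [-4.1, -2.5, 7.5]
opening: 0.403
gripper_force: 39.8
```

```bash
python3 -c "from h import *;feel(4)"
```

```text
t12.63 turn 0.8008 Mz -0.1942+-0.0350 tau7 0.2531+-0.0650 gf 39.8 F [-4.2 -2.8  8.3]
```

The tooth blocks at turn ≈0.835, so there is a click at ≈0.865 and k0≈0.24, which agrees with vision. The later clicks come at turns ≈1.214, 1.563, 1.912 and 2.261. Going forward now, with fine steps to feel for contact.

Emit:
send_rows(targets=[[0,0,0,0,0,0.12],[0,0,0,0,0,0.24],[0,0,0,0,0,0.36],[0,0,0,0,0,0.46],[0,0,0,0,0,0.5]])

```text
time_s: 13.05
position: [523.6, -109.1, 67.4]
eef_rot: [-3.141, 0.0, 1.176]
force: [-6.6, -3.4, 9.9]
opening: 0.408
gripper_force: 40.1
```

```bash
python3 -c "from h import *;feel(4)"
```

```text
t13.20 turn 1.3042 Mz -0.0040+-0.0395 tau7 -0.2279+-0.1464 gf 40.1 F [-5.5 -3.5 10. ]
```

Emit:
send_rows(targets=[[0,0,0,0,0,0.04],[0,0,0,0,0,0.04]])

```text
time_s: 13.37
position: [523.6, -109.0, 67.4]
eef_rot: [-3.141, 0.0, 1.139]
force: [-5.7, -2.0, 11.2]
opening: 0.407
gripper_force: 40.1
```

```bash
python3 -c "from h import *;feel(4)"
```

```text
t13.52 turn 1.3416 Mz -0.0139+-0.0229 tau7 -0.1361+-0.1284 gf 40.0 F [-7.4 -2.9 10.3]
```

Emit:
send_rows(targets=[[0,0,0,0,0,0.04],[0,0,0,0,0,0.04]])

```text
time_s: 13.68
position: [523.5, -109.1, 67.4]
eef_rot: [-3.141, 0.0, 1.099]
force: [-5.6, -2.1, 11.5]
opening: 0.404
gripper_force: 40.1
```

```bash
python3 -c "from h import *;feel(4)"
```

```text
t13.83 turn 1.3813 Mz 0.0873+-0.0164 tau7 -0.2297+-0.1233 gf 40.1 F [-6.  -2.4 10.4]
```

Emit:
send_rows(targets=[[0,0,0,0,0,0.04],[0,0,0,0,0,0.04]])

```text
time_s: 14.0
position: [523.5, -109.0, 67.4]
eef_rot: [-3.141, 0.0, 1.059]
force: [-5.6, -3.7, 10.7]
opening: 0.41
gripper_force: 40.1
```

```bash
python3 -c "from h import *;feel(4)"
```

```text
t14.15 turn 1.4213 Mz 0.1203+-0.0099 tau7 -0.2434+-0.1230 gf 40.1 F [-7.5 -2.3  9.7]
```

Emit:
send_rows(targets=[[0,0,0,0,0,0.04],[0,0,0,0,0,0.04]])

```text
time_s: 14.32
position: [523.4, -109.0, 67.4]
eef_rot: [-3.141, 0.0, 1.02]
force: [-7.3, -3.3, 10.3]
opening: 0.41
gripper_force: 40.1
```

```bash
python3 -c "from h import *;feel(4)"
```

```text
t14.47 turn 1.4612 Mz 0.1111+-0.0217 tau7 -0.2580+-0.1234 gf 40.1 F [-5.9 -3.1 10. ]
```

Contact came at turn ≈1.36, with Mz stepping up by about 0.1 Nm, well between the clicks at 1.214 and 1.563. The second click after that is at ≈1.912 and the third at ≈2.261, so I aim for about 2.03.

Emit:
send_rows(targets=[[0,0,0,0,0,0.06],[0,0,0,0,0,0.12],[0,0,0,0,0,0.18],[0,0,0,0,0,0.24],[0,0,0,0,0,0.24]])

```text
time_s: 14.88
position: [523.2, -108.8, 67.4]
eef_rot: [-3.141, 0.0, 0.778]
force: [-8.2, -2.2, 12.0]
opening: 0.406
gripper_force: 40.3
```

```bash
python3 -c "from h import *;feel(4)"
```

```text
t15.03 turn 1.7014 Mz 0.1946+-0.0216 tau7 -0.4329+-0.2369 gf 40.3 F [-8.  -2.1 11.9]
```

Emit:
send_rows(targets=[[0,0,0,0,0,0.06],[0,0,0,0,0,0.12],[0,0,0,0,0,0.14],[0,0,0,0,0,0.14]])

```text
time_s: 15.37
position: [523.1, -108.7, 67.4]
eef_rot: [-3.14, 0.001, 0.641]
force: [-7.7, -0.9, 12.8]
opening: 0.41
gripper_force: 40.4
```

```bash
python3 -c "from h import *;feel(4)"
```

```text
t15.52 turn 1.8405 Mz 0.1957+-0.0334 tau7 -0.3314+-0.1159 gf 40.4 F [-7.5 -2.5 12.5]
```

Emit:
send_rows(targets=[[0,0,0,0,0,0.06],[0,0,0,0,0,0.12],[0,0,0,0,0,0.18],[0,0,0,0,0,0.18]])

```text
time_s: 15.85
position: [523.0, -108.5, 67.3]
eef_rot: [-3.14, 0.001, 0.459]
force: [-8.1, -0.9, 13.4]
opening: 0.409
gripper_force: 40.5
```

```bash
python3 -c "from h import *;feel(5)"
```

```text
t16.05 turn 2.0208 Mz 0.2372+-0.0185 tau7 -0.4695+-0.2516 gf 40.4 F [-8.6 -1.7 13.2]
```

Before letting go, I ease back to check that the pawl holds.

Emit:
send_rows(targets=[[0,0,0,0,0,-0.06],[0,0,0,0,0,-0.12],[0,0,0,0,0,-0.12]])

```text
time_s: 16.3
position: [523.1, -108.6, 67.4]
eef_rot: [-3.14, 0.0, 0.586]
force: [-7.9, -2.1, 11.4]
opening: 0.409
gripper_force: 40.1
```

```bash
python3 -c "from h import *;feel(4)"
```

```text
t16.45 turn 1.8987 Mz 0.2651+-0.0540 tau7 0.0258+-0.2498 gf 40.1 F [-8.2 -2.2 13.2]
```

Emit:
send_rows(targets=[[0,0,0,0,0,-0.04],[0,0,0,0,0,-0.04]])

```text
time_s: 16.62
position: [523.1, -108.6, 67.4]
eef_rot: [-3.14, 0.0, 0.624]
force: [-8.8, -2.0, 12.4]
opening: 0.406
gripper_force: 40.2
```

```bash
python3 -c "from h import *;feel(4)"
```

```text
t16.77 turn 1.8597 Mz 0.0763+-0.0144 tau7 0.0729+-0.1398 gf 40.2 F [-7.3 -2.1 12.3]
```

The pawl has taken the load: Mz fell steeply from 0.265 to 0.076 Nm within 0.04 rad, at the predicted second click. I let go and lift away.

Emit:
send_rows(targets=[[0,0,0,0,0,0],[0,0,0,0,0,0],[0,0,0,0,0,0],[0,0,0,0,0,0]], fingers=0.6)

```text
time_s: 17.1
position: [525.3, -108.0, 66.5]
eef_rot: [3.141, -0.001, 0.623]
force: [-0.8, 0.2, -0.4]
opening: 0.8
gripper_force: 0.0
```

Emit:
send_rows(targets=[[0,0,-1.0,0,0,0],[0,0,-3.0,0,0,0],[0,0,-6.0,0,0,0],[0,0,-9.0,0,0,0],[0,0,-12.0,0,0,0]])

```text
time_s: 17.52
position: [524.3, -108.4, 188.1]
eef_rot: [-3.141, 0.001, 0.622]
force: [0.5, 1.5, 0.0]
opening: 0.804
gripper_force: 0.0
```

Emit:
send_rows(targets=[[-1.0,-3.0,0,0,0,-0.1],[-2.0,-6.0,0,0,0,-0.2],[-3.0,-9.0,0,0,0,-0.3],[-3.0,-9.0,0,0,0,-0.4],[-3.0,-9.0,0,0,0,-0.4]])

```text
time_s: 17.93
position: [446.8, -51.6, 187.2]
eef_rot: [-3.141, -0.001, 1.029]
force: [0.4, 0.4, 0.5]
opening: 0.799
gripper_force: 0.0
```

```bash
python3 - <<'E'
from h import *
stat()
im=viewer.grab_frame("wrist");s=viewer.grab_frame("side")
o=np.zeros((600,800,3),np.uint8);o[:420,:560]=im
o[300:600,500:800]=cv2.resize(s[180:300,220:340],(300,300))
cv2.imwrite("pics/w6.png",o[:,:,::-1])
E
```

```text
t17.93 pos [446.8 -51.6 187.2] yaw 1.0288 F [0.4 0.4 0.5] M [-0.023 -0.063 -0.   ] open 0.799 gf 0.0 j7 -0.102 tau7 1.180
```

View pics/w6.png

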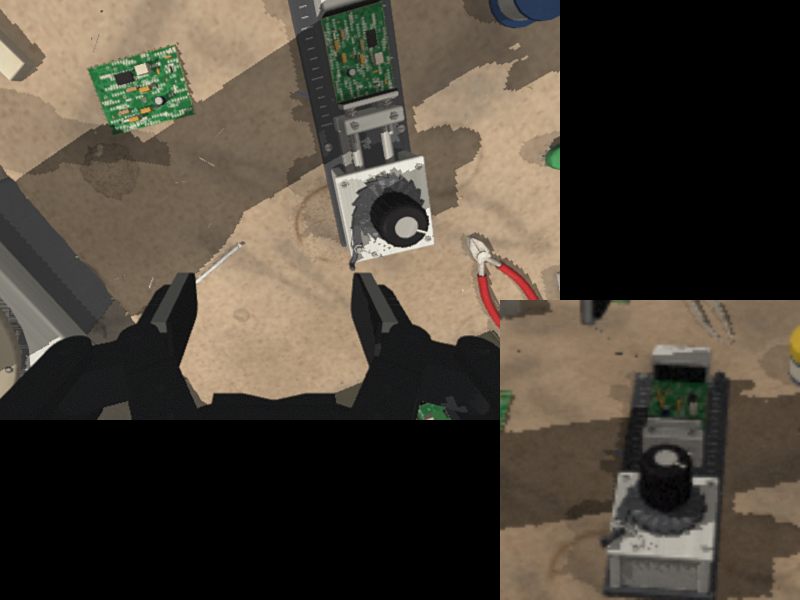

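The picture shows the board clamped flat between the far jaw (350,5) and the pad (368,100). The arm is clear and the other tools are untouched, so I'm handing in.

```bash
python3 -c "from h import *;print(close_job())"
```

```text
the job is handed in; nothing more can be done
None
```

The board lies flat on the rails, clamped against the far jaw with the knob wound to the second click after contact; the pawl is holding, the arm is clear of everything, and the job was handed in at about 18 s.

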